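# Stroke the pill box shut

### The job

The weekly pill box is filled and its seven lids stand ajar. Touch down with the fingertips at the solid block end of the box and run them lightly along the row in one stroke without lifting off, from the hinge side of each lid to its free edge, so that the lids fold shut one after another down to the last. Do not grip or lift the box or push it along, and leave the small bottle, the stamp and the label roll beside it alone.

Things in the scene. Friction and masses are not known exactly. Their poses are not given: they have to be found in the camera images.
- pill_box: grey weekly pill box, 40 (x) x 234 (y) x 26 mm with lids shut, 0.6 kg, loose. Origin: centre of underside; z up, y along the row. Its +y end is a solid block 20 mm long, top at 26 mm; then toward -y seven compartments of 30 mm, each with a bluish clear lid 40 x 28 x 2 mm hinged across the row at its +y edge, 3 mm below the top; its free edge is toward -y. Shut lids are flush with the block.
- block_top (a point): centre of the flat top of the solid end block (107 mm from the box's centre toward its +y), at lid level, 26 mm above the box's underside; block and lids are polished and slippery (friction about 0.2), while the box's rubber feet grip the worktop (about 1.2); the first lid's hinge is 10 mm from it
- far_end (a point): middle of the upper edge of the other end of the row (117 mm from the box's centre toward its -y), at lid level, just beyond the free edge of the seventh lid. Lid k's hinge is 97 - 30(k-1) mm from the box's centre along its y
- lid_1 (a joint): hinge angle of lid 1, counted from the block end: 0 is shut flush, about 0.3 to 0.55 rad ajar at the start, up to 1.9 thrown back. A light hinge with a little friction (about 0.005 N m) and no spring: it stays at the angle it is left at
- lid_2 (a joint): hinge angle of lid 2, counted from the block end: 0 is shut flush, about 0.3 to 0.55 rad ajar at the start, up to 1.9 thrown back. A light hinge with a little friction (about 0.005 N m) and no spring: it stays at the angle it is left at
- lid_3 (a joint): hinge angle of lid 3, counted from the block end: 0 is shut flush, about 0.3 to 0.55 rad ajar at the start, up to 1.9 thrown back. A light hinge with a little friction (about 0.005 N m) and no spring: it stays at the angle it is left at
- lid_4 (a joint): hinge angle of lid 4, counted from the block end: 0 is shut flush, about 0.3 to 0.55 rad ajar at the start, up to 1.9 thrown back. A light hinge with a little friction (about 0.005 N m) and no spring: it stays at the angle it is left at
- lid_5 (a joint): hinge angle of lid 5, counted from the block end: 0 is shut flush, about 0.3 to 0.55 rad ajar at the start, up to 1.9 thrown back. A light hinge with a little friction (about 0.005 N m) and no spring: it stays at the angle it is left at
- lid_6 (a joint): hinge angle of lid 6, counted from the block end: 0 is shut flush, about 0.3 to 0.55 rad ajar at the start, up to 1.9 thrown back. A light hinge with a little friction (about 0.005 N m) and no spring: it stays at the angle it is left at
- lid_7 (a joint): hinge angle of lid 7, counted from the block end: 0 is shut flush, about 0.3 to 0.55 rad ajar at the start, up to 1.9 thrown back. A light hinge with a little friction (about 0.005 N m) and no spring: it stays at the angle it is left at
- bottle_small: small white medicine bottle, 34 mm across, 60 mm high, loose, a bystander beside the row; origin at the centre of its underside
- name_stamp: name stamp standing upright, 20 mm across, 62 mm high, loose, a bystander beside the row; origin at the centre of its underside
- label_roll: white roll of labels standing flat, 64 mm across, 40 mm high, loose, a bystander beside the row; origin at the centre of its underside

How it is judged:
By the outcome, as a careful person would: the job done as asked, in the order asked, and still so for the second after the job is handed in, with the robot touching nothing.
It also fails if it takes over 40 s, if anything falls off the work surface, if the arm or the gripper's body presses on something with over 40 N, if the wrist force passes 120 N, or if a joint passes its speed limit or range.

### The arm

A 6-joint arm with a two-finger parallel gripper is mounted at the origin on a cart in front of the work surface, level with it; the furniture and walls round the work are solid. World frame = base frame: x ahead of the robot, y to its left, z up, the work surface at z = 0. Lengths are in m, angles in rad, forces in N, time in s.
With the tool pointing down it reaches from about 0.375 to 0.75 m from the base axis. Payload 9 kg.
Tool frame: the origin (TCP) lies between the finger pads, 19 mm behind the fingertips; this is the grasp point; z points along the fingers, y is the line along which they close (so a half turn about z gives the same grasp; the last joint's range is limited). The gripper opens to 85 mm and grips with 20 to 120 N. Pads are 22 mm wide; open, the fingers measure 114 mm over their backs; the gripper's body (76 mm by 85 mm) begins 54 mm behind the grasp point. The pads swing forward as they close: fully open they stand 13 mm farther back than shut.
Start: joints at [-1.511, 0.104, 0.097, 1.564, 0, 1.353], TCP at [0.165, -0.577, 0.25] pointing down, gripper open.
Joint ranges: [-2.99, 2.99], [-0.84, 1.86], [-1.1, 1.16], [-1.84, 2.11], [-1.51, 1.56], [-3.14, 3.14]. Speed limits (rad/s): [2.22, 2.22, 2.57, 3.14, 3.14, 3.14].

### API

Orientations are given as a unit quaternion [x, y, z, w].
In Python, from plant import ctrl, imaging, workorder gives the robot as it stands.
- The arm moves only by the tool servo_tool, never from a script. Its argument "steps" is a list that holds one entry, the list of rows, each a list of 5 numbers: the shift along the tool's x, y, z in mm, then the turn about the tool's z in degrees, then the closure in counts, from 0 (fully open) to 255 (shut). In form: [[[dx, dy, dz, yaw, gripper], ...]]. A call has 1 to 12 rows; each row shifts and turns the commanded pose from where the row before left it, along the tool's axes as they then stand; what a row does not reach is not made up. A row lasts 1/10 s, in which the tool goes at most 50 mm and 8.59 degrees, less where a joint would pass 70% of its speed; a pose out of reach is approached as far as the arm can. A call with a gripper value outside its range is refused whole. The fingers move at their own pace and stop on an object; "newtons" is the grip in N (left out, the last holds). Time passes only in rows, so rows that do not move let the fingers close. It gives the time, the measured TCP pose, the force, the opening and the grip force at its end, in the units of the state.
- ctrl.state(): the state, without advancing time (a new reading comes with each control period).
- imaging.get_image(name): name is "scene" or "top" or "wrist"; returns the picture (420x560x3 uint8, blue, green, red); there is no depth.
- imaging.camera_info(name): a dict with "fovy" (degrees; the focal length in pixels is half the picture's height over the tangent of half this angle, whatever the lens; pixels are square), "cx", "cy" (the principal point, pixels), "distortion" ([k1, k2, p1, p2, k3] as OpenCV has them; the pictures are not rectified), "world_to_cam" (4x4, takes a point from world to camera coordinates). Camera axes: x right, y down, z forward; pixel columns grow to the right and rows downward; lengths in m; the calibration is good to about 2 mm. A picture is of the moment at which its call begins: read the wrist's pose just before it. camera_info takes no time and is no camera call; for the wrist camera it gives the pose at the moment of the call.
- workorder.sign_off(): hands the job in; it is judged then, once.
Trained networks look in the newest picture that a camera, given by its name, has taken for a name from the list of things; names that differ only in an ending like _2 or _b are one class to them, and where a whole thing is asked for, a point or a joint stands for the part that bears it (a point fixed in the world has none). Each returns a list of dicts, best first, with "score" (0 to 1); they miss things now and then, are a little off and sometimes report something else, mostly with a low value. They report only what shows in the picture. A call takes as long as a camera call.
- imaging.find_in(camera, target): "position" ([column, row] as shares, 0 to 1, of the picture: columns of its width, rows of its height, amid what is visible of it).
- imaging.outline_of(camera, target): "mask" (420x560 bool, what is visible of it) and "position" ([column, row] as shares, 0 to 1, of the picture: columns of its width, rows of its height, amid what is visible of it).
The state is a dict: "t": time; "joints": joint angles; "dq": joint speeds; "joint_efforts": joint torques, N m; "eef_pos": TCP position; "eef_rot": TCP orientation; "wrist_force": force on the tool from outside, world axes, zero at the start; "ft_torque": the same for the moment, N m; "finger_gap": finger opening in m; "gripper_force": force on a finger pad.
Only numpy, scipy, OpenCV 4.12 (cv2) and the standard library are available. Lean on these libraries where they do the work, as an engineer would, in place of code of your own. Each camera call takes 0.05 s, during which the arm holds its last target. There are 200 camera calls.

## Working session

There is one attempt and no reset: what is moved stays moved. The work goes in short steps, Python scripts to look and compute and a tool call to move; the robot and the scene stay as the last step left them, time stands still between calls to the robot, and variables do not carry over. Pictures are saved under pics/ and viewed, at most 10 in all, crops included, and the job is handed in when it is done.

Besides the shell and the picture viewer there is one more tool, called after "Call:" as name(argument=value, ...), one argument or row to a line, values as JSON. servo_tool: Moves the arm, as the interface text tells. Its arguments: {"type":"object","properties":{"steps":{"type":"array"},"newtons":{"type":"number"}},"required":["steps"]}

```bash
mkdir -p pics; cat > h.py <<'E'
import numpy as np, cv2
from plant import ctrl, imaging, workorder
def K(i):
    f=210/np.tan(np.radians(i["fovy"])/2); return np.array([[f,0,i["cx"]],[0,f,i["cy"]],[0,0,1.]])
def unproj(name,uv,z,i=None):
    i=i or imaging.camera_info(name); T=np.array(i["world_to_cam"]); R,t=T[:3,:3],T[:3,3]
    n=cv2.undistortPoints(np.array(uv,float).reshape(-1,1,2),K(i),np.array(i["distortion"],float)).reshape(-1,2)
    d=np.c_[n,np.ones(len(n))]@R; c=-R.T@t
    return c+d*((z-c[2])/d[:,2])[:,None]
def proj(name,P,i=None):
    i=i or imaging.camera_info(name); T=np.array(i["world_to_cam"])
    return cv2.projectPoints(np.array(P,float).reshape(-1,1,3),cv2.Rodrigues(T[:3,:3])[0],T[:3,3],K(i),np.array(i["distortion"],float))[0].reshape(-1,2)
E
python3 - <<'E'
from h import *
print(ctrl.state())
im=imaging.get_image("top"); 
for n in ["pill_box","block_top","far_end","lid_1","bottle_small","name_stamp","label_roll"]:
    r=imaging.find_in("top",n)
    for a in r[:3]:
        uv=np.array(a["position"])*[560,420]; print(n,round(a["score"],2),uv.round(1),unproj("top",uv,0.026).round(4))
cv2.imwrite("pics/top1.png",im)
im=imaging.get_image("scene"); cv2.imwrite("pics/scene1.png",im)
E
```

```text
{'t': 0.0, 'joints': array([-1.51070854e+00,  1.04705874e-01,  9.64725351e-02,  1.56392041e+00,
       -2.87906404e-05,  1.35309179e+00]), 'dq': array([ 0.00015862,  0.00181099,  0.00017263,  0.00146865,  0.00051808,
       -0.00083941]), 'joint_efforts': array([ 2.20590824e-03, -5.56938565e+01,  5.03644145e+01,  1.71385490e-02,
       -1.99560236e-04,  1.14094880e-05]), 'eef_pos': array([ 0.16451891, -0.57667367,  0.24922027]), 'eef_rot': array([ 9.90369197e-01,  1.38449967e-01,  3.90819406e-05, -6.77735390e-04]), 'wrist_force': array([0.53145446, 0.39131846, 0.41082786]), 'ft_torque': array([-0.03247581,  0.05356392,  0.0590237 ]), 'gripper_force': 0.0, 'finger_gap': 0.08580098628176902}
pill_box 0.72 [305.1 223.8] [[ 0.5919 -0.1277  0.026 ]]
block_top 0.71 [306.  226.2] [[ 0.5866 -0.1296  0.026 ]]
lid_1 0.74 [264.8 237. ] [[ 0.563  -0.0401  0.026 ]]
lid_1 0.74 [335.1 214.7] [[ 0.6119 -0.1938  0.026 ]]
lid_1 0.73 [320.7 219.8] [[ 0.6007 -0.162   0.026 ]]
bottle_small 0.56 [310.3 222.4] [[ 0.595  -0.1391  0.026 ]]
bottle_small 0.5 [273.9 201. ] [[ 0.6429 -0.0595  0.026 ]]
bottle_small 0.48 [305.1 227.9] [[ 0.5829 -0.1276  0.026 ]]
name_stamp 0.55 [290.2 195.1] [[ 0.6562 -0.0956  0.026 ]]
label_roll 0.93 [317.3 185. ] [[ 0.6791 -0.156   0.026 ]]
```

```bash
python3 - <<'E'
import cv2
a=cv2.imread("pics/top1.png")[160:280,230:380]; cv2.imwrite("pics/top1c.png",cv2.resize(a,None,fx=5,fy=5,interpolation=cv2.INTER_CUBIC))
E
```

```text
(no output)
```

View pics/scene1.png

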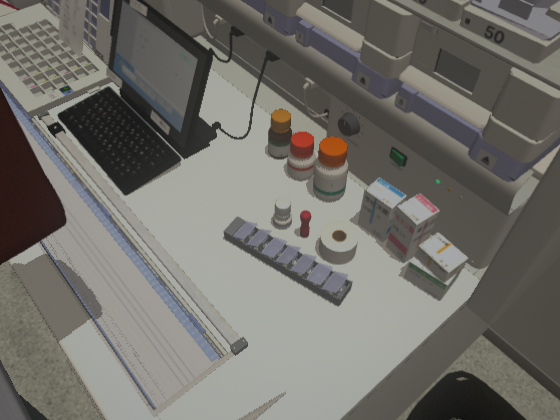

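View pics/top1c.png

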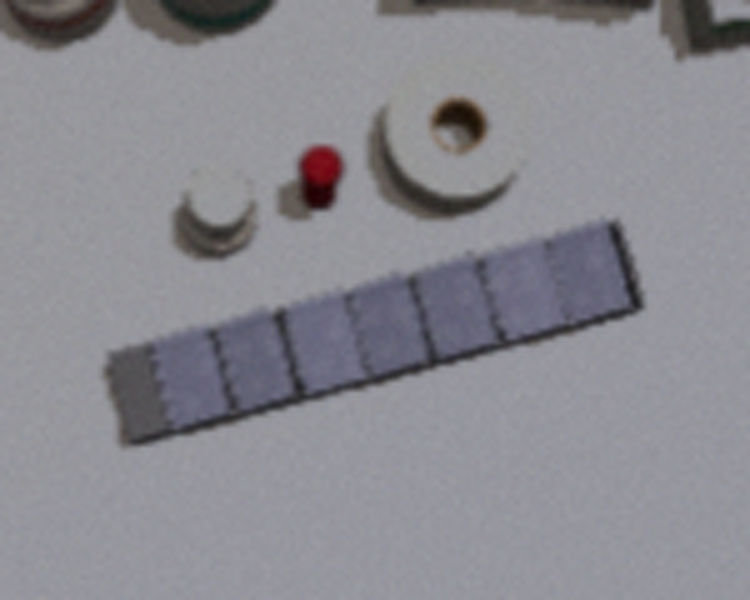

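The scene shows the box with its grey block at the left (top-picture pixel about 256,239), which is world +y, and the last lid at about 355,210. The bottle, stamp and roll stand on its +x side. I'll fit the box's pose next.

```bash
cat >> h.py <<'E'
from scipy.optimize import minimize
def boxpts(x,y,a,pts):
    c,s=np.cos(a),np.sin(a); p=np.array(pts,float); return np.c_[x+c*p[:,0]-s*p[:,1], y+s*p[:,0]+c*p[:,1], p[:,2]]
C=[[sx*.02,sy*.117,z] for sx in(-1,1) for sy in(-1,1) for z in(0,.026)]
def fit(name,mask,x0,i=None):
    i=i or imaging.camera_info(name)
    def cost(p):
        h=cv2.convexHull((proj(name,boxpts(*p,C),i)*16).astype(np.int32)); m=np.zeros(mask.shape,np.uint8)
        cv2.fillConvexPoly(m,h,255,cv2.LINE_AA,4); return np.abs(m/255.-mask).sum()
    best=None
    for k in range(3):
        r=minimize(cost,x0,method="Nelder-Mead",options=dict(initial_simplex=np.array(x0)+np.array([[0,0,0],[.01,0,0],[0,.01,0],[0,0,.06]])*(1,.6,-.4)[k],xatol=1e-4,fatol=.5)); x0=r.x
    return r.x,r.fun
E
python3 - <<'E'
from h import *
for cam in ["top","scene"]:
    im=imaging.get_image(cam)
    for n in ["pill_box"]:
        r=imaging.outline_of(cam,n); m=r[0]["mask"]; print(cam,n,r[0]["score"],m.sum())
        p,f=fit(cam,m,[.59,-.12,.29]); print(p.round(4),f)
        print(boxpts(*p,[[0,.107,.026],[0,-.117,.026]]).round(4))
E
```

```text
top pill_box 0.76 2028
[ 0.5892 -0.1271  0.259 ] 222.21568627450984
[[ 0.5618 -0.0236  0.026 ]
 [ 0.6191 -0.2402  0.026 ]]
scene pill_box 0.92 4036
[ 0.5892 -0.1282  0.2551] 215.4470588235294
[[ 0.5622 -0.0247  0.026 ]
 [ 0.6187 -0.2414  0.026 ]]
```

Call:
servo_tool(
  newtons=20,
  steps=[
    [[36, -28, 0, 0, 255], [36, -28, 0, 0, 255], [36, -28, 0, 0, 255], [36, -28, 0, 0, 255], [36, -28, 0, 0, 255], [36, -28, 0, 0, 255], [36, -28, 0, 0, 255], [36, -28, 0, 0, 255], [36, -28, 0, 0, 255], [36, -28, 0, 0, 255], [36, -28, 0, 0, 255], [36, -28, 0, 0, 255]],
  ],
)

```text
t: 1.85
eef_pos: [0.4888, -0.1337, 0.2503]
eef_rot: [0.99, 0.138, 0.0, 0.0]
wrist_force: [0.9, -2.1, -0.5]
finger_gap: 0.0006
gripper_force: 0.0
```

Call:
servo_tool(
  steps=[
    [[34, -30, 0, 0, 255], [34, -30, 0, 0, 255], [34, -30, 0, 0, 255], [0, 0, 5, -8, 255], [0, 0, 5, -8, 255], [0, 0, 5, -8, 255], [0, 0, 5, -8, 255], [0, 0, 5, -8, 255], [0, 0, 5, -8, 255], [0, 0, 5, -8, 255], [0, 0, 5, -8, 255], [0, 0, 5, -8, 255]],
  ],
)

```text
t: 3.05
eef_pos: [0.5613, -0.0209, 0.2048]
eef_rot: [0.718, 0.696, -0.0, 0.0]
wrist_force: [0.1, -0.5, 0.1]
finger_gap: -0.0001
gripper_force: 0.0
```

Call:
servo_tool(
  steps=[
    [[0, 0, 5, -8, 255], [0, 0, 0, -8, 255], [0, 0, 0, 0, 255], [0, 0, 0, 0, 255]],
  ],
)

```text
t: 3.45
eef_pos: [0.5613, -0.0209, 0.2001]
eef_rot: [0.618, 0.786, 0.0, 0.0]
wrist_force: [-0.1, 1.3, 0.1]
finger_gap: -0.0004
gripper_force: 0.0
```

```bash
python3 - <<'E'
from h import *
i=imaging.camera_info("wrist"); im=imaging.get_image("wrist")
r=imaging.outline_of("wrist","pill_box"); 
v=im.copy()
if r:
    m=r[0]["mask"]; print(r[0]["score"],m.sum(),np.argwhere(m).min(0),np.argwhere(m).max(0))
    v[cv2.morphologyEx(m.astype(np.uint8),cv2.MORPH_GRADIENT,np.ones((2,2)))>0]=(0,0,255)
for q in proj("wrist",boxpts(.589,-.1275,.257,[[s*.02,y,.026] for s in(-1,1) for y in [.117]+[.097-.03*k for k in range(7)]+[-.117]]),i): 
    if abs(q).max()<2000: cv2.circle(v,tuple(int(t) for t in q),3,(0,255,0),-1)
cv2.imwrite("pics/w1.png",v)
E
```

```text
0.81 3407 [182 261] [376 301]
```

View pics/w1.png

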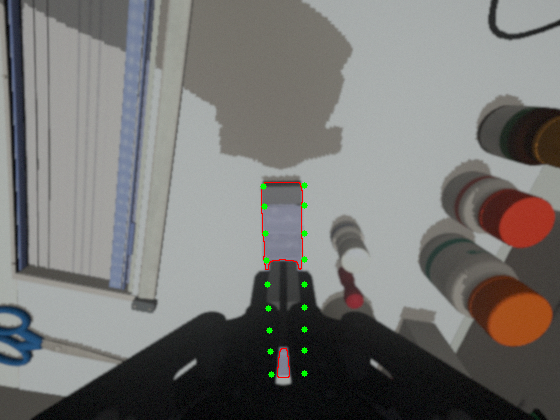

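The wrist picture puts the block end at row 182, columns 262–302. The fit is about 2 mm off along the row, and the fingers are centred across the box. I'm going down now.

Call:
servo_tool(
  steps=[
    [[2, 0, 30, -1, 255], [0, 0, 30, 0, 255], [0, 0, 30, 0, 255], [0, 0, 30, 0, 255], [0, 0, 20, 0, 255], [0, 0, 8, 0, 255], [0, 0, 3, 0, 255], [0, 0, 0, 0, 255], [0, 0, 0, 0, 255]],
  ],
)

```text
t: 4.45
eef_pos: [0.5617, -0.0192, 0.0504]
eef_rot: [0.609, 0.793, 0.0, 0.001]
wrist_force: [-0.0, 0.4, -0.0]
finger_gap: -0.0002
gripper_force: 0.0
```

Call:
servo_tool(
  steps=[
    [[0, 0, 1, 0, 255], [0, 0, 1, 0, 255], [0, 0, 0, 0, 255], [0, 0, 0, 0, 255]],
  ],
)

```text
t: 4.85
eef_pos: [0.5608, -0.019, 0.0471]
eef_rot: [0.609, 0.793, -0.0, 0.0]
wrist_force: [-0.1, 1.0, -1.1]
finger_gap: -0.0001
gripper_force: 0.0
```

Call:
servo_tool(
  steps=[
    [[0, 0, 1, 0, 255], [0, 0, 0, 0, 255], [0, 0, 0, 0, 255]],
  ],
)

```text
t: 5.15
eef_pos: [0.5607, -0.019, 0.0459]
eef_rot: [0.609, 0.793, -0.0, -0.0]
wrist_force: [-0.6, -0.2, -1.1]
finger_gap: 0.0001
gripper_force: 0.0
```

Call:
servo_tool(
  steps=[
    [[0, 0, 0.5, 0, 255], [0, 0, 0, 0, 255], [0, 0, 0, 0, 255]],
  ],
)

```text
t: 5.45
eef_pos: [0.5607, -0.019, 0.0454]
eef_rot: [0.609, 0.793, -0.0, -0.0]
wrist_force: [0.5, 0.2, 0.2]
finger_gap: -0.0001
gripper_force: 0.0
```

Call:
servo_tool(
  steps=[
    [[0, 0, 0.5, 0, 255], [0, 0, 0, 0, 255], [0, 0, 0, 0, 255]],
  ],
)

```text
t: 5.75
eef_pos: [0.5608, -0.019, 0.045]
eef_rot: [0.609, 0.793, -0.0, 0.0]
wrist_force: [-0.9, -0.3, -1.2]
finger_gap: 0.0003
gripper_force: 0.0
```

```bash
python3 - <<'E'
from h import *
s=ctrl.state(); print(s["wrist_force"],s["eef_pos"])
E
```

```text
[-0.91558415 -0.31558277 -1.22293427] [ 0.56076262 -0.01898199  0.04496007]
```

Call:
servo_tool(
  steps=[
    [[0, 0, 0.4, 0, 255], [0, 0, 0, 0, 255], [0, 0, 0, 0, 255]],
  ],
)

```text
t: 6.05
eef_pos: [0.5609, -0.019, 0.0448]
eef_rot: [0.609, 0.793, 0.0, 0.0]
wrist_force: [-1.7, 0.3, 2.0]
finger_gap: 0.0001
gripper_force: 1.3
```

Call:
servo_tool(
  steps=[
    [[0, 0, 0.3, 0, 255], [0, 0, 0, 0, 255], [0, 0, 0, 0, 255]],
  ],
)

```text
t: 6.35
eef_pos: [0.5609, -0.019, 0.0447]
eef_rot: [0.609, 0.793, 0.0, 0.0]
wrist_force: [-2.3, 0.7, 5.2]
finger_gap: 0.0
gripper_force: 2.8
```

Call:
servo_tool(
  steps=[
    [[-2, 0, 0, 0, 255], [-4, 0, 0, 0, 255], [-5, 0, 0, 0, 255], [-5, 0, 0, 0, 255], [-5, 0, 0, 0, 255]],
  ],
)

```text
t: 6.85
eef_pos: [0.5666, -0.0394, 0.0447]
eef_rot: [0.609, 0.793, 0.0, 0.0]
wrist_force: [-0.7, 1.7, 5.5]
finger_gap: -0.0004
gripper_force: 2.6
```

Call:
servo_tool(
  steps=[
    [[-5, 0, 0, 0, 255], [-5, 0, 0, 0, 255], [-5, 0, 0, 0, 255], [-5, 0, 0, 0, 255], [-5, 0, 0, 0, 255], [-5, 0, 0, 0, 255]],
  ],
)

```text
t: 7.45
eef_pos: [0.5743, -0.0684, 0.0447]
eef_rot: [0.609, 0.793, 0.0, 0.0]
wrist_force: [-0.5, 2.6, 5.5]
finger_gap: -0.0001
gripper_force: 2.7
```

```bash
python3 - <<'E'
from h import *
im=imaging.get_image("scene"); cv2.imwrite("pics/s2.png",cv2.resize(im[200:320,200:380],None,fx=4,fy=4,interpolation=cv2.INTER_CUBIC))
E
```

```text
(no output)
```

View pics/s2.png

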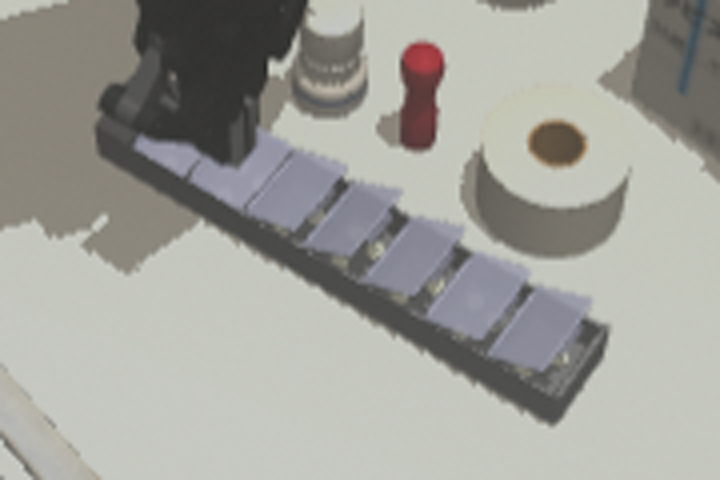

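Lids 1 and 2 (crop about 165,150 and 240,170) are folded shut and the other five are still ajar. The box hasn't moved, so I'll continue the stroke.

Call:
servo_tool(
  steps=[
    [[-5, 0, 0, 0, 255], [-5, 0, 0, 0, 255], [-5, 0, 0, 0, 255], [-5, 0, 0, 0, 255], [-5, 0, 0, 0, 255], [-5, 0, 0, 0, 255], [-5, 0, 0, 0, 255], [-5, 0, 0, 0, 255], [-5, 0, 0, 0, 255], [-5, 0, 0, 0, 255]],
  ],
)

```text
t: 8.5
eef_pos: [0.587, -0.1163, 0.0447]
eef_rot: [0.609, 0.793, 0.0, -0.0]
wrist_force: [-0.7, 3.4, 6.3]
finger_gap: 0.0002
gripper_force: 3.3
```

Call:
servo_tool(
  steps=[
    [[-5, 0, 0, 0, 255], [-5, 0, 0, 0, 255], [-5, 0, 0, 0, 255], [-5, 0, 0, 0, 255], [-5, 0, 0, 0, 255], [-5, 0, 0, 0, 255], [-5, 0, 0, 0, 255], [-5, 0, 0, 0, 255], [-5, 0, 0, 0, 255], [-5, 0, 0, 0, 255]],
  ],
)

```text
t: 9.5
eef_pos: [0.6, -0.1649, 0.0447]
eef_rot: [0.609, 0.793, 0.0, 0.0]
wrist_force: [-0.8, 2.5, 6.3]
finger_gap: 0.0001
gripper_force: 3.0
```

Call:
servo_tool(
  steps=[
    [[-5, 0, 0, 0, 255], [-5, 0, 0, 0, 255], [-5, 0, 0, 0, 255], [-5, 0, 0, 0, 255], [-5, 0, 0, 0, 255], [-5, 0, 0, 0, 255], [-5, 0, 0, 0, 255], [-5, 0, 0, 0, 255], [-5, 0, 0, 0, 255], [-5, 0, 0, 0, 255]],
  ],
)

```text
t: 10.5
eef_pos: [0.6128, -0.2132, 0.0447]
eef_rot: [0.609, 0.793, 0.0, 0.0]
wrist_force: [-0.3, 3.7, 5.8]
finger_gap: 0.0
gripper_force: 3.1
```

Call:
servo_tool(
  steps=[
    [[-5, 0, 0, 0, 255], [-5, 0, 0, 0, 255], [-5, 0, 0, 0, 255], [-3, 0, 0, 0, 255], [0, 0, 0, 0, 255]],
  ],
)

```text
t: 11.0
eef_pos: [0.6175, -0.2312, 0.0447]
eef_rot: [0.609, 0.793, 0.0, 0.0]
wrist_force: [0.2, 0.4, 4.2]
finger_gap: 0.0002
gripper_force: 2.5
```

```bash
python3 - <<'E'
from h import *
im=imaging.get_image("scene"); cv2.imwrite("pics/s3.png",cv2.resize(im[200:320,200:380],None,fx=4,fy=4,interpolation=cv2.INTER_CUBIC))
E
```

```text
(no output)
```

View pics/s3.png

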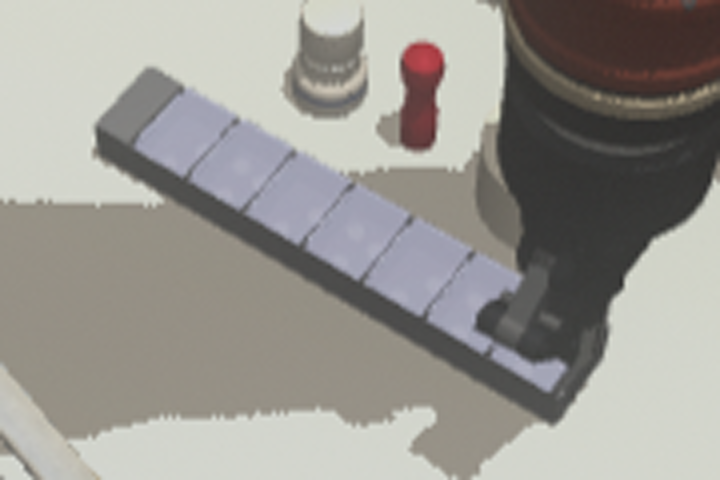

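All seven lids are flush and the fingertips are at the far rim (crop about 560,355). I'll do a last few mm, then lift straight up.

Call:
servo_tool(
  steps=[
    [[-4, 0, 0, 0, 255], [0, 0, 0, 0, 255], [0, 0, -3, 0, 255], [0, 0, -10, 0, 255], [0, 0, -25, 0, 255], [0, 0, -35, 0, 255], [0, 0, -35, 0, 255], [0, 0, -35, 0, 255], [-40, 0, 0, 0, 255], [-40, 0, 0, 0, 255], [0, 0, 0, 0, 255]],
  ],
)

```text
t: 12.15
eef_pos: [0.6386, -0.3161, 0.1862]
eef_rot: [0.611, 0.792, -0.001, -0.0]
wrist_force: [0.4, 0.7, -0.2]
finger_gap: -0.0002
gripper_force: 0.0
```

```bash
python3 - <<'E'
from h import *
im=imaging.get_image("scene"); r=imaging.outline_of("scene","pill_box"); print(fit("scene",r[0]["mask"],[.589,-.128,.256])); print(ctrl.state()["t"])
cv2.imwrite("pics/s4.png",cv2.resize(im[200:320,200:380],None,fx=4,fy=4,interpolation=cv2.INTER_CUBIC))
E
```

```text
(array([ 0.58798699, -0.12741179,  0.24972553]), np.float64(270.37254901960785))
12.25
```

View pics/s4.png

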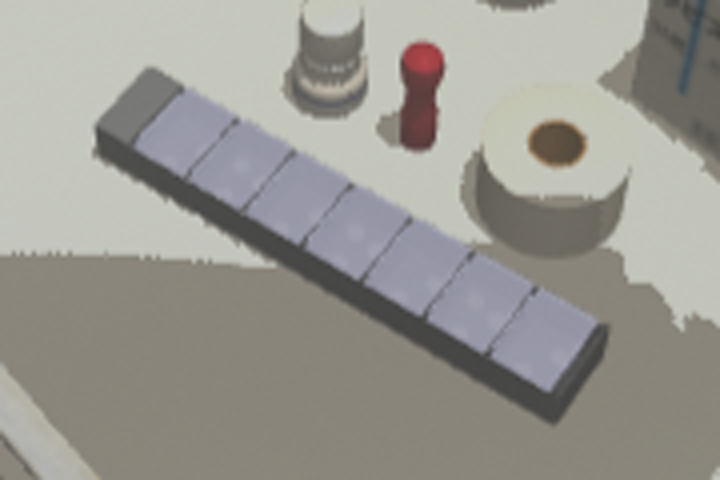

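All seven lids lie flush. The box corners (about 97,130 and 555,422) are where they were before the stroke, and the bottle, stamp and roll haven't moved.

```bash
python3 -c "
from plant import workorder; print(workorder.sign_off())"
```

```text
the job is handed in; nothing more can be done
None
```

The job is handed in: all seven lids were folded shut in order in one light stroke (about 4–6 N at each reading), with the box and the three bystanders unmoved, in about 12 s of robot time.

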